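# Make up two balance-check kits

## Robot

A 7-joint arm with a two-finger parallel gripper is mounted at the origin on a cart in front of the work surface, level with it; the furniture and walls round the work are solid. World frame = base frame: x ahead of the robot, y to its left, z up, the work surface at z = 0. Lengths are in m, angles in rad, forces in N, time in s.
With the tool pointing down it reaches from about 0.4 to 0.85 m from the base axis. Payload 4.4 kg.
Tool frame: the origin (TCP) lies between the finger pads; the fingertips stand 8 mm ahead of it and the grasp point (between the pads) lies 11 mm behind it; z points along the fingers, y is the line along which they close (so a half turn about z gives the same grasp; the last joint's range is limited). The gripper opens to 94 mm and grips with 3 to 60 N. Pads are 16 mm wide; open, the fingers measure 119 mm over their backs; the gripper's body (75 mm by 177 mm) begins 78 mm behind the grasp point.
Start: joints at [-1.184, 0.628, 0.038, 1.517, -0.027, 0.996, -0.02], TCP at [0.284, 0.585, 0.213] pointing down, gripper open.
Joint ranges: [-3.06, 3.06], [-0.37, 2.12], [-1.25, 1.32], [0.18, 2.47], [-1.1, 4.24], [0.23, 1.98], [-2.94, 2.94]. Speed limits (rad/s): [2.57, 2.57, 3.14, 3.14, 3.14, 3.14, 3.14].

## Interface

Orientations are given as a unit quaternion [x, y, z, w].
In Python, from rig import monitor, get_image, hand_in gives the robot as it stands. The module is installed in compiled form; this text tells all that it offers.
- The arm moves only by the tool drive_tool, never from a script. Its argument "series" is a list of rows, each an object of numbers: "jaw": the closure, from -1 (fully open) to 1 (shut); "tx", "ty", "tz": the shift along the tool's x, y, z in mm; "spin": the turn about the tool's z in degrees. A call has 1 to 8 rows; each row shifts and turns the commanded pose from where the row before left it, along the tool's axes as they then stand; what a row does not reach is not made up. A row lasts 1/10 s, in which the tool goes at most 50 mm and 8.59 degrees, less where a joint would pass 70% of its speed; a pose out of reach is approached as far as the arm can. A call with a gripper value outside its range is refused whole. The fingers move at their own pace and stop on an object; the grip force is fixed at half the most. Time passes only in rows, so rows that do not move let the fingers close. It gives the time, the measured TCP pose, the force, the opening and the grip force at its end, in the units of the state.
- monitor.state(): the state, without advancing time (a new reading comes with each control period).
- get_image(name): name is "side" or "top"; returns a dict with "pixels" (384x512x3 uint8, blue, green, red), "z_map" (384x512 float32, m along the optical axis (not along the pixel's ray), 0 where there is no reading), "intrinsics" (3x3 intrinsics, pixels), "world_from_camera" (4x4, takes a point from camera to world coordinates). Camera axes: x right, y up, looking along -z (the intrinsics and any distortion apply to the point x, -y, -z); pixel columns grow to the right and rows downward; lengths in m; the calibration is good to about 2 mm. A picture is of the moment at which its call begins.
- hand_in(): hands the job in; it is judged then, once.
The state is a dict: "time": time; "joints": joint angles; "dq": joint speeds; "tau": joint torques, N m; "eef_pos": TCP position; "tcp_rot": TCP orientation; "ft_force": force on the tool from outside, world axes, zero at the start; "wrist_torque": the same for the moment, N m; "width": finger opening in m; "finger_force": force on a finger pad.
Only numpy, scipy, OpenCV 4.12 (cv2) and the standard library are available. Lean on these libraries where they do the work, as an engineer would, in place of code of your own. Each camera call takes 0.05 s, during which the arm holds its last target. There are 200 camera calls.

## Task

Make up the two balance-check kits. The blue carrier takes the amber dropper bottle, the largest of the three weights standing on the bench and the blue-capped vial; the red carrier takes the smallest of them and the red-capped vial, which someone has put back into the blue carrier by mistake. Stand each upright, right down in the pocket made for its size (in the blue carrier the widest is for the bottle, the middle one for the weight and the narrowest for the vial; in the red one the narrow pocket is for the weight, the wide one for the vial), and leave the middle weight, the black-capped vial and the rubber stopper where they are.

Things in the scene. Friction and masses are not known exactly. Their poses are not given: they have to be found in the camera images.
- blue_carrier: fixed blue tray, grey insert, 74 (x) by 187 (y) by 20 mm high, low wire bails 18 mm out at the y ends. Origin: centre of its underside; z up, y along its 3 round pockets (all x = 0): bottle pocket 45 mm wide at y +60, weight 40 mm at y 0, vial 35 mm at y -60. Mouths at z 20 with 3 mm chamfer, blue floors at z 8 mm. The red-capped vial starts in its vial pocket.
- red_carrier: fixed red tray, grey insert, 74 (x) by 117 (y) by 20 mm high, low wire bails 18 mm out at the y ends. Origin: centre of its underside; z up, y along its 2 round pockets (both x = 0): weight pocket 28 mm wide at y +30, vial pocket 35 mm at y -30. Mouths at z 20 mm with 3 mm chamfer, flat red floors at z 8 mm.
- dropper_bottle_mid (a point): amber dropper bottle with a black rubber teat, 103 mm high, loose; body 35 mm in diameter up to 66 mm height, black collar 24 mm up to 74 mm, teat 17 mm to the top. The point is on its vertical axis, half-way up; z is up. Grip the body high up (or the collar or teat), so that the palm clears the teat; the lowest 12 mm go into the pocket.
- weight_200g_mid (a point): the largest of the three polished metal check weights, 30 mm in diameter, 52 mm high with its knob, 200 g, loose. It grips as a 30 mm cylinder over its whole height. The point is on its vertical axis, half-way up; z is up. Grip it above its lowest 15 mm, since the lowest 12 mm go into the pocket. 
- weight_50g_mid (a point): the smallest of the three polished metal check weights, 18 mm in diameter, 34 mm high with its knob, 50 g, loose. It grips as an 18 mm cylinder over its whole height. The point is on its vertical axis, half-way up; z is up. Grip it above its lowest 15 mm, since the lowest 12 mm go into the pocket. 
- vial_2_mid (a point): glass vial with a blue cap, 25 mm in diameter (cap 21 mm, above 48 mm), 54 mm high, loose. The point is on its vertical axis, half-way up; z is up. Grip it above its lowest 15 mm, since the lowest 12 mm go into the pocket. 
- vial_4_mid (a point): glass vial with a red cap, 25 mm in diameter (cap 21 mm, above 48 mm), 54 mm high, loose; at the start it stands in the vial pocket of the blue carrier. The point is on its vertical axis, half-way up; z is up. Grip it above its lowest 15 mm, since the lowest 12 mm go into the pocket. 
- weight_100g_mid (a point): the middle one of the three check weights, 24 mm in diameter, 42 mm high, loose, not for these kits. The point is on its vertical axis, half-way up; z is up. 
- vial_1_mid (a point): glass vial with a black cap, 25 mm in diameter, 54 mm high, loose, not for these kits. The point is on its vertical axis, half-way up; z is up. 
- rubber_stopper_mid (a point): orange-brown rubber stopper, 31 mm in diameter, 25 mm high, loose, not for these kits. The point is on its vertical axis, half-way up; z is up. 
There are look-alikes about, which are no part of the job. What is shaped like the part that bears weight_200g_mid but pink or purple is not meant.

How it is judged:
At the end, for the whole second after the job is handed in: Each of the five stands upright (0.1 rad) and at rest in its own pocket, its axis within 8 mm of the pocket's centre (carrier x and y) and its foot within 4 mm of the pocket's floor; the middle weight, black-capped vial and stopper are within 15 mm of where they started (x of dropper_bottle_mid in the frame of blue_carrier between -0.008 and 0.008 m and y of dropper_bottle_mid in the frame of blue_carrier between 0.052 and 0.068 m and z of dropper_bottle_mid in the frame of blue_carrier between 0.0555 and 0.0635 m and angle between each of dropper_bottle_mid, weight_200g_mid, vial_2_mid, weight_50g_mid, vial_4_mid's own z axis and vertical below 0.1 rad and linear speed of each of dropper_bottle, weight_200g, vial_2, weight_50g, vial_4 below 0.02 m/s and x of weight_200g_mid in the frame of blue_carrier between -0.008 and 0.008 m and y of weight_200g_mid in the frame of blue_carrier between -0.008 and 0.008 m and z of weight_200g_mid in the frame of blue_carrier between 0.03 and 0.038 m and x of vial_2_mid in the frame of blue_carrier between -0.008 and 0.008 m and y of vial_2_mid in the frame of blue_carrier between -0.068 and -0.052 m and z of vial_2_mid in the frame of blue_carrier between 0.031 and 0.039 m and x of weight_50g_mid in the frame of red_carrier between -0.008 and 0.008 m and y of weight_50g_mid in the frame of red_carrier between 0.022 and 0.038 m and z of weight_50g_mid in the frame of red_carrier between 0.021 and 0.029 m and x of vial_4_mid in the frame of red_carrier between -0.008 and 0.008 m and y of vial_4_mid in the frame of red_carrier between -0.038 and -0.022 m and z of vial_4_mid in the frame of red_carrier between 0.031 and 0.039 m and distance of each of weight_100g_mid, vial_1_mid, rubber_stopper_mid from where it was at the start of the episode below 0.015 m); the robot touches nothing.
It fails at once if the middle weight is pushed more than 15 mm from its place (distance of weight_100g_mid from where it was at the start of the episode above 0.015 m).
It fails at once if the black-capped vial is pushed more than 15 mm from its place (distance of vial_1_mid from where it was at the start of the episode above 0.015 m).
It fails at once if the rubber stopper is pushed more than 15 mm from its place (distance of rubber_stopper_mid from where it was at the start of the episode above 0.015 m).
It also fails if it takes over 125 s, if anything falls off the work surface, if the arm or the gripper's body presses on something with over 40 N, if the wrist force passes 120 N, or if a joint passes its speed limit or range.

## Working session

There is one attempt and no reset: what is moved stays moved. The work goes in short steps, Python scripts to look and compute and a tool call to move; the robot and the scene stay as the last step left them, time stands still between calls to the robot, and variables do not carry over. Pictures are saved under pics/ and viewed, at most 14 in all, crops included, and the job is handed in when it is done.

Besides the shell and the picture viewer there is one more tool, called after ">>>" as name(argument=value, ...) on one line, values as JSON. drive_tool: Moves the arm, as the interface text tells. Its arguments: {"type":"object","properties":{"series":{"type":"array"}},"required":["series"]}

```bash
mkdir -p pics; cat > h.py <<'E'
import numpy as np, cv2
from rig import monitor, get_image, hand_in
def cloud(im):
    z=im["z_map"]; K=im["intrinsics"]; T=im["world_from_camera"]
    v,u=np.mgrid[:z.shape[0],:z.shape[1]]
    P=np.stack([(u-K[0,2])/K[0,0]*z,-(v-K[1,2])/K[1,1]*z,-z],-1)
    W=P@T[:3,:3].T+T[:3,3]; W[z==0]=np.nan
    return W
E
python3 - <<'E'
from h import *
s=monitor.state(); print(s["time"],s["eef_pos"],s["tcp_rot"],s["width"],s["ft_force"])
for n in("top","side"):
    im=get_image(n); cv2.imwrite(f"pics/{n}0.png",cv2.resize(im["pixels"],(800,600))); np.savez(n+"0.npz",**im)
    print(n,im["intrinsics"].tolist(),np.round(im["world_from_camera"],3).tolist())
E
```

```text
0.0 [0.28406312 0.58393844 0.21257857] [ 2.24501803e-01  9.74473243e-01 -8.94610519e-04 -1.96834510e-04] 0.09380064972220545 [ 0.32190907 -0.5035659  -0.51783131]
top [[422.4989985011591, 0.0, 253.89530882217477], [0.0, 422.4989985011591, 190.59112971637842], [0.0, 0.0, 1.0]] [[0.03, 0.997, -0.07, 0.432], [-1.0, 0.029, -0.006, -0.071], [-0.004, 0.07, 0.998, 1.133], [0.0, 0.0, 0.0, 1.0]]
side [[380.7160359475854, 0.0, 249.91610077246239], [0.0, 380.7160359475854, 192.27663353980975], [0.0, 0.0, 1.0]] [[0.944, 0.24, -0.226, 0.304], [-0.329, 0.646, -0.689, -0.68], [-0.02, 0.725, 0.688, 0.667], [0.0, 0.0, 0.0, 1.0]]
```

View pics/top0.png

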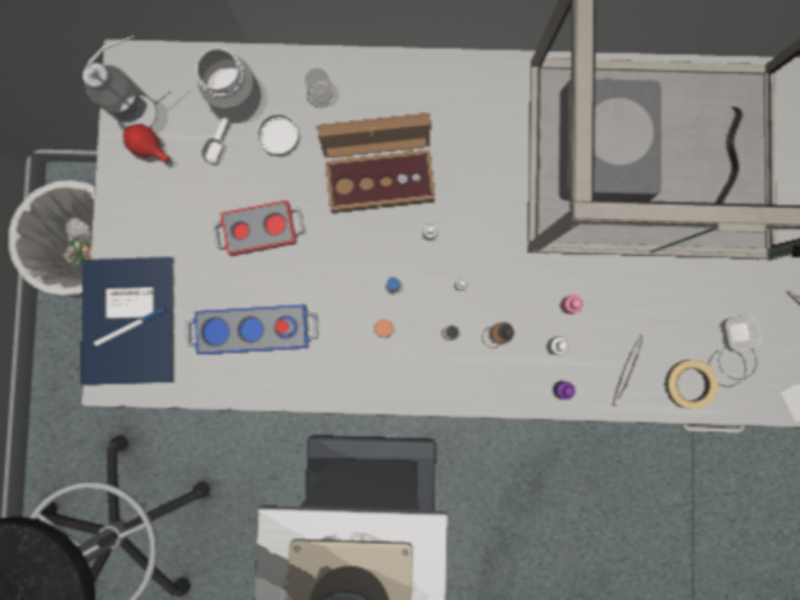

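View pics/side0.png

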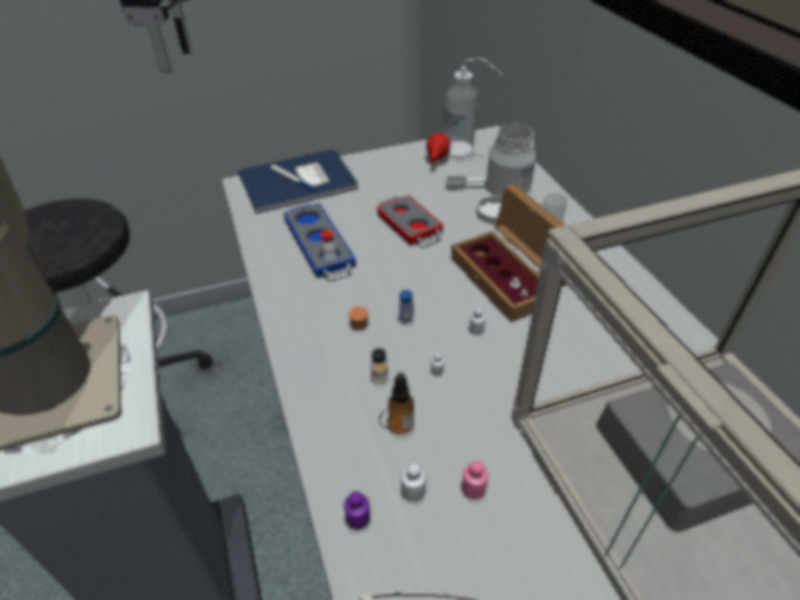

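The top view shows the blue carrier at (252,330), with pockets at 216, 251 and 285 and the red-capped vial in the last. The red carrier is at (258,228), with its narrow pocket at (241,231) and its wide one at (275,225). The loose parts in the top view:
- blue-capped vial at (393,285)
- stopper at (384,328)
- black-capped vial at (450,332)
- bottle at (500,333)
- weights at (558,345), (430,231) and (460,284)

The side view agrees with this.

```bash
python3 - <<'E'
from h import *
t=dict(np.load("top0.npz")); s=dict(np.load("side0.npz"))
Wt,Ws=cloud(t),cloud(s)
pts={"blueV":(393,285),"stop":(384,328),"blackV":(450,332),"bottle":(500,333),"wA":(558,345),"wB":(430,231),"wC":(460,284),"redV":(284,326),"pink":(572,304)}
for n,W in(("top",Wt),("side",Ws)):
    m=(W[...,0]>.2)&(W[...,0]<.9)&(abs(W[...,2])<.005); print(n,"table z",np.median(W[m][:,2]))
for k,(u,v) in pts.items():
    P=Wt[int(v*.64),int(u*.64)]; o=[]
    for W in (Wt,Ws):
        q=W.reshape(-1,3); q=q[np.hypot(q[:,0]-P[0],q[:,1]-P[1])<.032]
        q=q[q[:,2]>(.024 if k=="redV" else .006)]; zm=np.percentile(q[:,2],97)
        c=q[q[:,2]>zm-.006]
        o.append((len(q),np.round([*np.median(c[:,:2],0),zm],4).tolist(),np.round([*q.min(0)[:2],*q.max(0)[:2]],3).tolist()))
    print(k,*o,sep="\n   ")
for k,(u,v) in{"blue":(252,330),"red":(258,228)}.items():
    P=Wt[int(v*.64),int(u*.64)]
    for n,W in(("top",Wt),("side",Ws)):
        q=W.reshape(-1,3); q=q[(np.hypot(q[:,0]-P[0],q[:,1]-P[1])<.12)]
        q=q[(q[:,2]>.016)&(q[:,2]<.025)]
        # keep the tray: bails lie beyond; crop by raster opening
        g=np.zeros((400,400),np.uint8); ij=((q[:,:2]-P[:2]+.2)*1000).astype(int); g[ij[:,0],ij[:,1]]=1
        g=cv2.morphologyEx(g,cv2.MORPH_CLOSE,np.ones((7,7)))
        cs,_=cv2.findContours(g,0,2); c=max(cs,key=cv2.contourArea)
        f=np.zeros_like(g); cv2.drawContours(f,[c],-1,1,-1); f=cv2.morphologyEx(f,cv2.MORPH_OPEN,np.ones((25,25)))
        r=cv2.minAreaRect(np.argwhere(f).astype(np.float32)); print(k,n,np.round(np.array(r[0])/1000+P[:2]-.2,4),r[1:],np.median(q[:,2]))
# pocket floors by colour in top
hsv=cv2.cvtColor(t["pixels"],cv2.COLOR_BGR2HSV)
for k,(u,v) in{"b0":(216,331),"b1":(251,328),"r0":(241,231),"r1":(275,225)}.items():
    m=((hsv[...,1]>110)&(hsv[...,2]>60)&(Wt[...,2]<.014)).astype(np.uint8)
    n,l=cv2.connectedComponents(m); i=l[int(v*.64),int(u*.64)]; q=Wt[l==i]; print(k,i,len(q),np.round(np.nanmean(q,0),4))
E
```

```text
top table z 0.00012825432748286847
side table z 0.0003130736391344646
blueV
   (82, [0.5327, -0.0562, 0.0573], [0.51, -0.067, 0.545, -0.045])
   (193, [0.5298, -0.061, 0.0544], [0.519, -0.073, 0.543, -0.05])
stop
   (112, [0.46, -0.0423, 0.0287], [0.445, -0.056, 0.481, -0.027])
   (145, [0.4581, -0.0462, 0.0271], [0.443, -0.061, 0.473, -0.03])
blackV
   (79, [0.456, -0.1551, 0.0573], [0.444, -0.167, 0.467, -0.142])
   (217, [0.4541, -0.1601, 0.0551], [0.442, -0.172, 0.466, -0.148])
bottle
   (177, [0.4577, -0.2389, 0.1027], [0.441, -0.256, 0.474, -0.222])
   (509, [0.4558, -0.2455, 0.1022], [0.438, -0.261, 0.473, -0.23])
wA
   (127, [0.4388, -0.3353, 0.0543], [0.425, -0.35, 0.452, -0.32])
   (312, [0.4368, -0.3408, 0.0537], [0.422, -0.355, 0.452, -0.326])
wB
   (70, [0.6261, -0.1158, 0.0432], [0.615, -0.125, 0.638, -0.104])
   (127, [0.6244, -0.1213, 0.0428], [0.613, -0.132, 0.634, -0.107])
wC
   (43, [0.5379, -0.1709, 0.0358], [0.529, -0.18, 0.547, -0.162])
   (86, [0.5358, -0.1764, 0.0342], [0.527, -0.185, 0.546, -0.165])
redV
   (96, [0.4578, 0.1235, 0.0647], [0.428, 0.096, 0.485, 0.138])
   (135, [0.4537, 0.1165, 0.0624], [0.442, 0.105, 0.467, 0.129])
pink
   (134, [0.5084, -0.357, 0.0535], [0.495, -0.373, 0.53, -0.343])
   (313, [0.5069, -0.3622, 0.0535], [0.492, -0.377, 0.523, -0.347])
blue top [0.4507 0.1823] ((74.14496612548828, 187.27012634277344), 4.879273891448975) 0.019930200045984225
blue side [0.4485 0.1775] ((72.51912689208984, 187.22792053222656), 5.19442892074585) 0.019654435240362034
red top [0.6252 0.1772] ((74.842041015625, 119.32090759277344), 11.633633613586426) 0.01980831355298518
red side [0.6226 0.1737] ((73.93578338623047, 116.29686737060547), 11.309932708740234) 0.01948709854586861
b0 18 202 [0.4456 0.2433 0.0081]
b1 19 156 [0.4509 0.1833 0.008 ]
r0 6 71 [0.6201 0.2091 0.0077]
r1 4 116 [0.6326 0.1502 0.0082]
```

>>> drive_tool(series=[{"jaw": -1, "spin": 8}, {"spin": 8}, {"spin": 8}, {"spin": 8}, {"spin": 8}, {"spin": 8}, {"spin": 8}, {"spin": 8}])

```text
invalid input at $.series[0]: expected keys jaw, tx, ty, tz, spin
```

>>> drive_tool(series=[{"jaw": -1, "tx": 0, "ty": 0, "tz": 0, "spin": 8}, {"jaw": -1, "tx": 0, "ty": 0, "tz": 0, "spin": 8}, {"jaw": -1, "tx": 0, "ty": 0, "tz": 0, "spin": 8}, {"jaw": -1, "tx": 0, "ty": 0, "tz": 0, "spin": 8}, {"jaw": -1, "tx": 0, "ty": 0, "tz": 0, "spin": 8}, {"jaw": -1, "tx": 0, "ty": 0, "tz": 0, "spin": 8}, {"jaw": -1, "tx": 0, "ty": 0, "tz": 0, "spin": 8}, {"jaw": -1, "tx": 0, "ty": 0, "tz": 0, "spin": 8}])

```text
time: 0.9
eef_pos: [0.2841, 0.5842, 0.2129]
tcp_rot: [0.709, 0.705, -0.001, 0.0]
ft_force: [0.4, 0.6, -1.0]
width: 0.0941
finger_force: 0.0
```

>>> drive_tool(series=[{"jaw": 0, "tx": -40, "ty": 20, "tz": 0, "spin": 0}, {"jaw": 0, "tx": -40, "ty": 20, "tz": 0, "spin": 0}, {"jaw": 0, "tx": -40, "ty": 20, "tz": 0, "spin": 0}, {"jaw": 0, "tx": -40, "ty": 20, "tz": 0, "spin": 0}, {"jaw": 0, "tx": -40, "ty": 20, "tz": 0, "spin": 0}, {"jaw": 0, "tx": -40, "ty": 20, "tz": 0, "spin": 0}, {"jaw": 0, "tx": -40, "ty": 20, "tz": 0, "spin": 0}, {"jaw": 0, "tx": -40, "ty": 20, "tz": 0, "spin": 0}])

```text
time: 1.7
eef_pos: [0.445, 0.263, 0.2133]
tcp_rot: [0.707, 0.708, -0.0, -0.0]
ft_force: [1.1, 0.3, 0.3]
width: 0.0469
finger_force: 0.0
```

>>> drive_tool(series=[{"jaw": 0, "tx": -36, "ty": 3, "tz": 0, "spin": 0}, {"jaw": 0, "tx": -36, "ty": 3, "tz": 0, "spin": 0}, {"jaw": 0, "tx": -36, "ty": 2, "tz": 20, "spin": 0}, {"jaw": 0, "tx": -35, "ty": 2, "tz": 40, "spin": 0}, {"jaw": 0, "tx": 0, "ty": 0, "tz": 40, "spin": 0}, {"jaw": 0, "tx": 0, "ty": 0, "tz": 0, "spin": 0}])

```text
time: 2.3
eef_pos: [0.4512, 0.1219, 0.1124]
tcp_rot: [0.708, 0.707, -0.004, -0.002]
ft_force: [-1.0, 0.3, 0.2]
width: 0.0468
finger_force: 0.0
```

```bash
python3 - <<'E'
from h import *
o=[]
for n in("top","side"):
    im=get_image(n); T=np.linalg.inv(im["world_from_camera"]);K=im["intrinsics"]
    c=T[:3,:3]@[.4555,.12,.06]+T[:3,3]; u,v=int(K[0,0]*c[0]/-c[2]+K[0,2]),int(-K[1,1]*c[1]/-c[2]+K[1,2])
    print(n,u,v); u=max(u,50);v=max(v,50); o.append(cv2.resize(im["pixels"][v-50:v+50,u-50:u+50],(400,400),interpolation=2))
cv2.imwrite("pics/c1.png",np.hstack(o))
E
```

```text
top 180 209
side 208 149
```

View pics/c1.png

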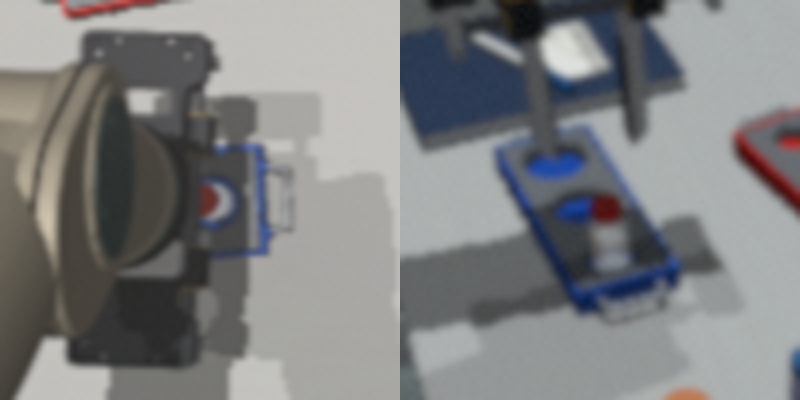

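The crops show the open fingers straddling the red cap (side crop (605,205), fingertips (545,150) and (635,135)) along x. I'll go down.

>>> drive_tool(series=[{"jaw": 0, "tx": -2, "ty": 3, "tz": 20, "spin": 0}, {"jaw": 0, "tx": 0, "ty": 0, "tz": 30, "spin": 0}, {"jaw": 0, "tx": 0, "ty": 0, "tz": 26, "spin": 0}, {"jaw": 0, "tx": 0, "ty": 0, "tz": 0, "spin": 0}, {"jaw": 0, "tx": 0, "ty": 0, "tz": 0, "spin": 0}])

```text
time: 2.9
eef_pos: [0.4587, 0.1228, 0.0413]
tcp_rot: [0.706, 0.708, 0.001, 0.0]
ft_force: [0.5, -0.4, 0.6]
width: 0.047
finger_force: 0.0
```

>>> drive_tool(series=[{"jaw": 0, "tx": -3, "ty": -3, "tz": 6, "spin": 0}, {"jaw": 0, "tx": 0, "ty": 0, "tz": 0, "spin": 0}, {"jaw": 1, "tx": 0, "ty": 0, "tz": 0, "spin": 0}, {"jaw": 1, "tx": 0, "ty": 0, "tz": 0, "spin": 0}, {"jaw": 1, "tx": 0, "ty": 0, "tz": 0, "spin": 0}, {"jaw": 1, "tx": 0, "ty": 0, "tz": 0, "spin": 0}, {"jaw": 1, "tx": 0, "ty": 0, "tz": 0, "spin": 0}])

```text
time: 3.6
eef_pos: [0.455, 0.1189, 0.0341]
tcp_rot: [0.707, 0.707, 0.0, 0.0]
ft_force: [0.2, 0.1, 2.8]
width: 0.0244
finger_force: 30.0
```

>>> drive_tool(series=[{"jaw": 1, "tx": 0, "ty": 0, "tz": -30, "spin": 0}, {"jaw": 1, "tx": 0, "ty": 0, "tz": -40, "spin": 0}, {"jaw": 1, "tx": 5, "ty": 36, "tz": 0, "spin": 0}, {"jaw": 1, "tx": 6, "ty": 35, "tz": 0, "spin": 0}, {"jaw": 1, "tx": 6, "ty": 35, "tz": 0, "spin": 0}, {"jaw": 1, "tx": 5, "ty": 35, "tz": 0, "spin": 0}, {"jaw": 1, "tx": 5, "ty": 35, "tz": 0, "spin": 0}, {"jaw": 1, "tx": 0, "ty": 0, "tz": 0, "spin": 0}])

```text
time: 4.4
eef_pos: [0.635, 0.1463, 0.1035]
tcp_rot: [0.707, 0.708, 0.002, 0.002]
ft_force: [-0.7, 0.4, 0.1]
width: 0.0247
finger_force: 30.0
```

>>> drive_tool(series=[{"jaw": 1, "tx": 0, "ty": 0, "tz": 20, "spin": 0}, {"jaw": 1, "tx": 0, "ty": 0, "tz": 20, "spin": 0}, {"jaw": 1, "tx": 0, "ty": 0, "tz": 0, "spin": 0}, {"jaw": 1, "tx": 0, "ty": 0, "tz": 0, "spin": 0}])

```text
time: 4.8
eef_pos: [0.6297, 0.1458, 0.0637]
tcp_rot: [0.707, 0.707, -0.001, -0.0]
ft_force: [0.6, 0.1, 0.0]
width: 0.0244
finger_force: 30.0
```

>>> drive_tool(series=[{"jaw": 1, "tx": 0, "ty": 1, "tz": 15, "spin": 0}, {"jaw": 1, "tx": 0, "ty": 0, "tz": 14, "spin": 0}, {"jaw": 1, "tx": 0, "ty": 0, "tz": 0, "spin": 0}, {"jaw": 1, "tx": 0, "ty": 0, "tz": 0, "spin": 0}, {"jaw": 1, "tx": 0, "ty": 0, "tz": 0, "spin": 0}])

```text
time: 5.3
eef_pos: [0.6316, 0.1459, 0.0349]
tcp_rot: [0.707, 0.707, -0.0, -0.0]
ft_force: [-0.1, -0.4, 0.0]
width: 0.0245
finger_force: 30.0
```

Now release, open to about 47 mm, and rise straight up.

>>> drive_tool(series=[{"jaw": 0, "tx": 0, "ty": 0, "tz": 0, "spin": 0}, {"jaw": 0, "tx": 0, "ty": 0, "tz": 0, "spin": 0}, {"jaw": 0, "tx": 0, "ty": 0, "tz": 0, "spin": 0}, {"jaw": 0, "tx": 0, "ty": 0, "tz": 0, "spin": 0}, {"jaw": 0, "tx": 0, "ty": 0, "tz": -20, "spin": 0}, {"jaw": 0, "tx": 0, "ty": 0, "tz": -30, "spin": 0}, {"jaw": 0, "tx": 0, "ty": 0, "tz": -35, "spin": 0}, {"jaw": 0, "tx": 0, "ty": 0, "tz": 0, "spin": 0}])

```text
time: 6.1
eef_pos: [0.6352, 0.1463, 0.1248]
tcp_rot: [0.707, 0.707, 0.004, 0.002]
ft_force: [0.9, -0.0, 0.3]
width: 0.0468
finger_force: 0.0
```

>>> drive_tool(series=[{"jaw": 0, "tx": -34, "ty": -17, "tz": 0, "spin": 0}, {"jaw": 0, "tx": -34, "ty": -17, "tz": 0, "spin": 0}, {"jaw": 0, "tx": -34, "ty": -17, "tz": 0, "spin": 0}, {"jaw": 0, "tx": -34, "ty": -17, "tz": 0, "spin": 0}, {"jaw": 0, "tx": -34, "ty": -16, "tz": 0, "spin": 0}, {"jaw": 0, "tx": -34, "ty": -16, "tz": 0, "spin": 0}, {"jaw": 0, "tx": 0, "ty": 0, "tz": 20, "spin": 0}, {"jaw": 0, "tx": 0, "ty": 0, "tz": 0, "spin": 0}])

```text
time: 6.9
eef_pos: [0.5298, -0.059, 0.0983]
tcp_rot: [0.708, 0.707, -0.001, -0.001]
ft_force: [-0.5, 1.4, -0.5]
width: 0.0471
finger_force: 0.0
```

>>> drive_tool(series=[{"jaw": 0, "tx": 0, "ty": 0, "tz": 0, "spin": 0}, {"jaw": 0, "tx": 0, "ty": 0, "tz": 0, "spin": 0}])

```text
time: 7.1
eef_pos: [0.5325, -0.0571, 0.1001]
tcp_rot: [0.706, 0.708, 0.0, 0.0]
ft_force: [0.3, 0.8, -0.1]
width: 0.0473
finger_force: 0.0
```

>>> drive_tool(series=[{"jaw": 0, "tx": -1, "ty": -1, "tz": 30, "spin": 0}, {"jaw": 0, "tx": -1, "ty": 0, "tz": 30, "spin": 0}, {"jaw": 0, "tx": 0, "ty": 0, "tz": 14, "spin": 0}, {"jaw": 0, "tx": 0, "ty": 0, "tz": 0, "spin": 0}, {"jaw": 1, "tx": 0, "ty": 0, "tz": 0, "spin": 0}, {"jaw": 1, "tx": 0, "ty": 0, "tz": 0, "spin": 0}, {"jaw": 1, "tx": 0, "ty": 0, "tz": 0, "spin": 0}, {"jaw": 1, "tx": 0, "ty": 0, "tz": 0, "spin": 0}])

```text
time: 7.9
eef_pos: [0.5317, -0.0602, 0.0269]
tcp_rot: [0.707, 0.707, 0.001, 0.001]
ft_force: [0.2, 0.5, 4.4]
width: 0.0245
finger_force: 30.0
```

>>> drive_tool(series=[{"jaw": 1, "tx": 0, "ty": 0, "tz": 0, "spin": 0}, {"jaw": 1, "tx": 0, "ty": 0, "tz": 0, "spin": 0}])

```text
time: 8.1
eef_pos: [0.5318, -0.0602, 0.0269]
tcp_rot: [0.707, 0.707, 0.001, 0.001]
ft_force: [0.3, 0.2, 6.5]
width: 0.0242
finger_force: 30.0
```

>>> drive_tool(series=[{"jaw": 1, "tx": 0, "ty": 0, "tz": -30, "spin": 0}, {"jaw": 1, "tx": 0, "ty": 0, "tz": -45, "spin": 0}, {"jaw": 1, "tx": 36, "ty": -15, "tz": 0, "spin": 0}, {"jaw": 1, "tx": 36, "ty": -15, "tz": 0, "spin": 0}, {"jaw": 1, "tx": 36, "ty": -15, "tz": 0, "spin": 0}, {"jaw": 1, "tx": 36, "ty": -16, "tz": 0, "spin": 0}, {"jaw": 1, "tx": 35, "ty": -16, "tz": 0, "spin": 0}, {"jaw": 1, "tx": 0, "ty": 0, "tz": 0, "spin": 0}])

```text
time: 8.9
eef_pos: [0.4506, 0.1244, 0.1007]
tcp_rot: [0.704, 0.711, -0.0, -0.002]
ft_force: [0.6, 0.2, -0.2]
width: 0.0243
finger_force: 30.0
```

>>> drive_tool(series=[{"jaw": 1, "tx": 0, "ty": 0, "tz": 20, "spin": 0}, {"jaw": 1, "tx": 0, "ty": 0, "tz": 15, "spin": 0}, {"jaw": 1, "tx": 0, "ty": 0, "tz": 0, "spin": 0}, {"jaw": 1, "tx": 0, "ty": 0, "tz": 0, "spin": 0}, {"jaw": 1, "tx": 0, "ty": 0, "tz": 0, "spin": 0}])

```text
time: 9.4
eef_pos: [0.4543, 0.1184, 0.0665]
tcp_rot: [0.707, 0.707, 0.0, 0.0]
ft_force: [-0.5, 0.1, -0.6]
width: 0.0245
finger_force: 30.0
```

>>> drive_tool(series=[{"jaw": 1, "tx": 0, "ty": 0, "tz": 16, "spin": 0}, {"jaw": 1, "tx": 0, "ty": 0, "tz": 15, "spin": 0}, {"jaw": 1, "tx": 0, "ty": 0, "tz": 0, "spin": 0}, {"jaw": 1, "tx": 0, "ty": 0, "tz": 0, "spin": 0}, {"jaw": 1, "tx": 0, "ty": 0, "tz": 0, "spin": 0}])

```text
time: 9.9
eef_pos: [0.4541, 0.1187, 0.0356]
tcp_rot: [0.707, 0.707, 0.0, 0.0]
ft_force: [0.5, -1.1, -0.6]
width: 0.0245
finger_force: 30.0
```

>>> drive_tool(series=[{"jaw": 0, "tx": 0, "ty": 0, "tz": 0, "spin": 0}, {"jaw": 0, "tx": 0, "ty": 0, "tz": 0, "spin": 0}, {"jaw": 0, "tx": 0, "ty": 0, "tz": 0, "spin": 0}, {"jaw": 0, "tx": 0, "ty": 0, "tz": 0, "spin": 0}, {"jaw": 0, "tx": 0, "ty": 0, "tz": -20, "spin": 0}, {"jaw": 0, "tx": 0, "ty": 0, "tz": -40, "spin": 0}, {"jaw": 0, "tx": 0, "ty": 0, "tz": -45, "spin": 0}, {"jaw": 0, "tx": 0, "ty": 0, "tz": -40, "spin": 0}])

```text
time: 10.7
eef_pos: [0.4534, 0.1186, 0.1816]
tcp_rot: [0.707, 0.707, -0.0, 0.0]
ft_force: [0.8, 1.2, 0.3]
width: 0.047
finger_force: 0.0
```

>>> drive_tool(series=[{"jaw": -0.15, "tx": -45, "ty": -2, "tz": 0, "spin": 0}, {"jaw": -0.15, "tx": -45, "ty": -2, "tz": 0, "spin": 0}, {"jaw": -0.15, "tx": -45, "ty": -2, "tz": 0, "spin": 0}, {"jaw": -0.15, "tx": -45, "ty": -2, "tz": 0, "spin": 0}, {"jaw": -0.15, "tx": -45, "ty": -2, "tz": 0, "spin": 0}, {"jaw": -0.15, "tx": -45, "ty": -2, "tz": 0, "spin": 0}, {"jaw": -0.15, "tx": -45, "ty": -2, "tz": 0, "spin": 0}, {"jaw": -0.15, "tx": -45, "ty": -2, "tz": 0, "spin": 0}])

```text
time: 11.5
eef_pos: [0.4375, -0.2429, 0.1799]
tcp_rot: [0.707, 0.707, 0.0, -0.0]
ft_force: [0.7, 0.2, -0.2]
width: 0.054
finger_force: 0.0
```

>>> drive_tool(series=[{"jaw": -0.15, "tx": -49, "ty": 0, "tz": 0, "spin": 0}, {"jaw": -0.15, "tx": -49, "ty": 0, "tz": 0, "spin": 0}, {"jaw": -0.15, "tx": 0, "ty": 0, "tz": 40, "spin": 0}, {"jaw": -0.15, "tx": 0, "ty": 0, "tz": 40, "spin": 0}, {"jaw": -0.15, "tx": 0, "ty": 0, "tz": 0, "spin": 0}, {"jaw": -0.15, "tx": 0, "ty": 0, "tz": 0, "spin": 0}, {"jaw": -0.15, "tx": 0, "ty": 0, "tz": 0, "spin": 0}])

```text
time: 12.2
eef_pos: [0.4392, -0.3399, 0.1017]
tcp_rot: [0.707, 0.708, 0.0, 0.001]
ft_force: [-0.2, -0.7, -0.9]
width: 0.054
finger_force: 0.0
```

Heading for z of about 0.028.

>>> drive_tool(series=[{"jaw": -0.15, "tx": 1, "ty": -1, "tz": 30, "spin": 0}, {"jaw": -0.15, "tx": 0, "ty": 0, "tz": 30, "spin": 0}, {"jaw": -0.15, "tx": 0, "ty": 0, "tz": 13, "spin": 0}, {"jaw": -0.15, "tx": 0, "ty": 0, "tz": 0, "spin": 0}, {"jaw": 1, "tx": 0, "ty": 0, "tz": 0, "spin": 0}, {"jaw": 1, "tx": 0, "ty": 0, "tz": 0, "spin": 0}, {"jaw": 1, "tx": 0, "ty": 0, "tz": 0, "spin": 0}, {"jaw": 1, "tx": 0, "ty": 0, "tz": 0, "spin": 0}])

```text
time: 13.0
eef_pos: [0.438, -0.3388, 0.0279]
tcp_rot: [0.707, 0.708, 0.0, 0.001]
ft_force: [0.4, 0.6, 4.3]
width: 0.0294
finger_force: 30.0
```

>>> drive_tool(series=[{"jaw": 1, "tx": 0, "ty": 0, "tz": 0, "spin": 0}, {"jaw": 1, "tx": 0, "ty": 0, "tz": 0, "spin": 0}])

```text
time: 13.2
eef_pos: [0.438, -0.3388, 0.0279]
tcp_rot: [0.707, 0.707, 0.0, 0.001]
ft_force: [-0.1, 0.4, 6.4]
width: 0.0294
finger_force: 30.0
```

>>> drive_tool(series=[{"jaw": 1, "tx": 0, "ty": 0, "tz": -30, "spin": 0}, {"jaw": 1, "tx": 0, "ty": 0, "tz": -45, "spin": 0}, {"jaw": 1, "tx": 0, "ty": 0, "tz": -45, "spin": 0}, {"jaw": 1, "tx": 0, "ty": 0, "tz": -20, "spin": 0}, {"jaw": 1, "tx": 30, "ty": 0, "tz": 0, "spin": 0}, {"jaw": 1, "tx": 45, "ty": 0, "tz": 0, "spin": 0}, {"jaw": 1, "tx": 45, "ty": 0, "tz": 0, "spin": 0}, {"jaw": 1, "tx": 45, "ty": 0, "tz": 0, "spin": 0}])

```text
time: 14.0
eef_pos: [0.4362, -0.1714, 0.1667]
tcp_rot: [0.707, 0.707, -0.0, -0.0]
ft_force: [0.7, 0.9, -3.1]
width: 0.0299
finger_force: 30.0
```

>>> drive_tool(series=[{"jaw": 1, "tx": 45, "ty": 2, "tz": 0, "spin": 0}, {"jaw": 1, "tx": 45, "ty": 2, "tz": 0, "spin": 0}, {"jaw": 1, "tx": 45, "ty": 2, "tz": 0, "spin": 0}, {"jaw": 1, "tx": 45, "ty": 2, "tz": 0, "spin": 0}, {"jaw": 1, "tx": 45, "ty": 2, "tz": 0, "spin": 0}, {"jaw": 1, "tx": 45, "ty": 2, "tz": 0, "spin": 0}, {"jaw": 1, "tx": 45, "ty": 0, "tz": 0, "spin": 0}, {"jaw": 1, "tx": 38, "ty": 0, "tz": 0, "spin": 0}])

```text
time: 14.8
eef_pos: [0.4477, 0.1824, 0.1667]
tcp_rot: [0.706, 0.708, -0.0, -0.0]
ft_force: [0.7, -0.3, -3.3]
width: 0.0295
finger_force: 30.0
```

>>> drive_tool(series=[{"jaw": 1, "tx": 0, "ty": 0, "tz": 40, "spin": 0}, {"jaw": 1, "tx": 0, "ty": 0, "tz": 40, "spin": 0}, {"jaw": 1, "tx": 0, "ty": 0, "tz": 10, "spin": 0}, {"jaw": 1, "tx": 0, "ty": 0, "tz": 0, "spin": 0}, {"jaw": 1, "tx": 0, "ty": 0, "tz": 0, "spin": 0}, {"jaw": 1, "tx": 0, "ty": 0, "tz": 0, "spin": 0}])

```text
time: 15.4
eef_pos: [0.4499, 0.1798, 0.0784]
tcp_rot: [0.707, 0.707, 0.001, 0.001]
ft_force: [-0.6, 0.7, -2.8]
width: 0.0291
finger_force: 30.0
```

>>> drive_tool(series=[{"jaw": 1, "tx": 0, "ty": 0, "tz": 16, "spin": 0}, {"jaw": 1, "tx": 0, "ty": 0, "tz": 14, "spin": 0}, {"jaw": 1, "tx": 0, "ty": 0, "tz": 11, "spin": 0}, {"jaw": 1, "tx": 0, "ty": 0, "tz": 0, "spin": 0}, {"jaw": 1, "tx": 0, "ty": 0, "tz": 0, "spin": 0}, {"jaw": 1, "tx": 0, "ty": 0, "tz": 0, "spin": 0}])

```text
time: 16.0
eef_pos: [0.449, 0.1799, 0.0365]
tcp_rot: [0.707, 0.707, 0.0, 0.0]
ft_force: [-0.5, -0.5, -1.7]
width: 0.0298
finger_force: 30.0
```

>>> drive_tool(series=[{"jaw": -0.15, "tx": 0, "ty": 0, "tz": 0, "spin": 0}, {"jaw": -0.15, "tx": 0, "ty": 0, "tz": 0, "spin": 0}, {"jaw": -0.15, "tx": 0, "ty": 0, "tz": 0, "spin": 0}, {"jaw": -0.15, "tx": 0, "ty": 0, "tz": 0, "spin": 0}, {"jaw": -0.15, "tx": 0, "ty": 0, "tz": -20, "spin": 0}, {"jaw": -0.15, "tx": 0, "ty": 0, "tz": -40, "spin": 0}, {"jaw": -0.15, "tx": 0, "ty": 0, "tz": -45, "spin": 0}, {"jaw": -0.15, "tx": 0, "ty": 0, "tz": -40, "spin": 0}])

```text
time: 16.8
eef_pos: [0.4485, 0.1795, 0.1827]
tcp_rot: [0.707, 0.707, -0.0, 0.0]
ft_force: [0.1, 1.0, -1.0]
width: 0.0546
finger_force: 0.0
```

>>> drive_tool(series=[{"jaw": 0.1, "tx": -45, "ty": 11, "tz": 0, "spin": 0}, {"jaw": 0.1, "tx": -45, "ty": 11, "tz": 0, "spin": 0}, {"jaw": 0.1, "tx": -45, "ty": 11, "tz": 0, "spin": 0}, {"jaw": 0.1, "tx": -44, "ty": 11, "tz": 0, "spin": 0}, {"jaw": 0.1, "tx": -44, "ty": 11, "tz": 0, "spin": 0}, {"jaw": 0.1, "tx": -44, "ty": 11, "tz": 0, "spin": 0}, {"jaw": 0.1, "tx": -44, "ty": 11, "tz": 0, "spin": 0}, {"jaw": 0.1, "tx": -44, "ty": 10, "tz": 0, "spin": 0}])

```text
time: 17.6
eef_pos: [0.5361, -0.1769, 0.1808]
tcp_rot: [0.707, 0.707, 0.0, -0.0]
ft_force: [0.6, 0.6, -0.2]
width: 0.0423
finger_force: 0.0
```

>>> drive_tool(series=[{"jaw": 0.1, "tx": 0, "ty": 0, "tz": 40, "spin": 0}, {"jaw": 0.1, "tx": 0, "ty": 0, "tz": 40, "spin": 0}, {"jaw": 0.1, "tx": 0, "ty": 0, "tz": 30, "spin": 0}, {"jaw": 0.1, "tx": 0, "ty": 0, "tz": 0, "spin": 0}, {"jaw": 0.1, "tx": 0, "ty": 0, "tz": 0, "spin": 0}, {"jaw": 0.1, "tx": 0, "ty": 0, "tz": 0, "spin": 0}])

```text
time: 18.2
eef_pos: [0.5372, -0.1756, 0.0726]
tcp_rot: [0.707, 0.707, 0.001, 0.001]
ft_force: [-0.1, -0.2, 0.2]
width: 0.0423
finger_force: 0.0
```

>>> drive_tool(series=[{"jaw": 0.1, "tx": 1, "ty": 0, "tz": 25, "spin": 0}, {"jaw": 0.1, "tx": 0, "ty": 0, "tz": 23, "spin": 0}, {"jaw": 0.1, "tx": 0, "ty": 0, "tz": 0, "spin": 0}, {"jaw": 1, "tx": 0, "ty": 0, "tz": 0, "spin": 0}, {"jaw": 1, "tx": 0, "ty": 0, "tz": 0, "spin": 0}, {"jaw": 1, "tx": 0, "ty": 0, "tz": 0, "spin": 0}, {"jaw": 1, "tx": 0, "ty": 0, "tz": 0, "spin": 0}, {"jaw": 1, "tx": 0, "ty": 0, "tz": 0, "spin": 0}])

```text
time: 19.0
eef_pos: [0.5369, -0.1744, 0.024]
tcp_rot: [0.707, 0.707, 0.001, 0.001]
ft_force: [-1.4, 0.2, 6.3]
width: 0.0179
finger_force: 30.0
```

>>> drive_tool(series=[{"jaw": 1, "tx": 0, "ty": 0, "tz": 0, "spin": 0}, {"jaw": 1, "tx": 0, "ty": 0, "tz": 0, "spin": 0}])

```text
time: 19.2
eef_pos: [0.5369, -0.1744, 0.024]
tcp_rot: [0.707, 0.707, 0.001, 0.001]
ft_force: [0.1, 0.8, 7.1]
width: 0.0175
finger_force: 30.0
```

>>> drive_tool(series=[{"jaw": 1, "tx": 0, "ty": 0, "tz": -30, "spin": 0}, {"jaw": 1, "tx": 0, "ty": 0, "tz": -40, "spin": 0}, {"jaw": 1, "tx": 0, "ty": 0, "tz": -40, "spin": 0}, {"jaw": 1, "tx": 39, "ty": 0, "tz": 0, "spin": 0}, {"jaw": 1, "tx": 40, "ty": 0, "tz": 0, "spin": 0}, {"jaw": 1, "tx": 40, "ty": 0, "tz": 0, "spin": 0}, {"jaw": 1, "tx": 40, "ty": 10, "tz": 0, "spin": 0}, {"jaw": 1, "tx": 40, "ty": 12, "tz": 0, "spin": 0}])

```text
time: 20.0
eef_pos: [0.5573, 0.0265, 0.1332]
tcp_rot: [0.707, 0.707, -0.0, -0.0]
ft_force: [-0.3, 1.3, -1.1]
width: 0.018
finger_force: 30.0
```

>>> drive_tool(series=[{"jaw": 1, "tx": 40, "ty": 15, "tz": 0, "spin": 0}, {"jaw": 1, "tx": 40, "ty": 15, "tz": 0, "spin": 0}, {"jaw": 1, "tx": 40, "ty": 15, "tz": 0, "spin": 0}, {"jaw": 1, "tx": 40, "ty": 15, "tz": 0, "spin": 0}, {"jaw": 1, "tx": 20, "ty": 0, "tz": 0, "spin": 0}, {"jaw": 1, "tx": 0, "ty": 0, "tz": 30, "spin": 0}, {"jaw": 1, "tx": 0, "ty": 0, "tz": 20, "spin": 0}, {"jaw": 1, "tx": 0, "ty": 0, "tz": 0, "spin": 0}])

```text
time: 20.8
eef_pos: [0.6149, 0.2047, 0.08]
tcp_rot: [0.707, 0.708, -0.003, -0.001]
ft_force: [0.1, -0.8, -1.0]
width: 0.0181
finger_force: 30.0
```

>>> drive_tool(series=[{"jaw": 1, "tx": 0, "ty": 0, "tz": 10, "spin": 0}, {"jaw": 1, "tx": 0, "ty": 0, "tz": 0, "spin": 0}, {"jaw": 1, "tx": 0, "ty": 0, "tz": 0, "spin": 0}, {"jaw": 1, "tx": 0, "ty": 0, "tz": 0, "spin": 0}])

```text
time: 21.2
eef_pos: [0.6182, 0.2049, 0.0738]
tcp_rot: [0.707, 0.707, 0.001, 0.0]
ft_force: [-0.9, 0.5, 0.3]
width: 0.0176
finger_force: 30.0
```

Target z is 0.032.

>>> drive_tool(series=[{"jaw": 1, "tx": 0, "ty": 0, "tz": 16, "spin": 0}, {"jaw": 1, "tx": 0, "ty": 0, "tz": 14, "spin": 0}, {"jaw": 1, "tx": 0, "ty": 0, "tz": 11, "spin": 0}, {"jaw": 1, "tx": 0, "ty": 0, "tz": 0, "spin": 0}, {"jaw": 1, "tx": 0, "ty": 0, "tz": 0, "spin": 0}, {"jaw": 1, "tx": 0, "ty": 0, "tz": 0, "spin": 0}])

```text
time: 21.8
eef_pos: [0.6172, 0.2048, 0.0312]
tcp_rot: [0.707, 0.707, -0.0, -0.0]
ft_force: [-1.0, 0.1, -0.2]
width: 0.0178
finger_force: 30.0
```

>>> drive_tool(series=[{"jaw": 0.1, "tx": 0, "ty": 0, "tz": 0, "spin": 0}, {"jaw": 0.1, "tx": 0, "ty": 0, "tz": 0, "spin": 0}, {"jaw": 0.1, "tx": 0, "ty": 0, "tz": 0, "spin": 0}, {"jaw": 0.1, "tx": 0, "ty": 0, "tz": 0, "spin": 0}, {"jaw": 0.1, "tx": 0, "ty": 0, "tz": -20, "spin": 0}, {"jaw": 0.1, "tx": 0, "ty": 0, "tz": -40, "spin": 0}, {"jaw": 0.1, "tx": 0, "ty": 0, "tz": -45, "spin": 0}, {"jaw": 0.1, "tx": 0, "ty": 0, "tz": -40, "spin": 0}])

```text
time: 22.6
eef_pos: [0.6177, 0.2048, 0.1789]
tcp_rot: [0.707, 0.707, 0.0, 0.0]
ft_force: [0.3, 0.9, -0.0]
width: 0.0423
finger_force: 0.0
```

>>> drive_tool(series=[{"jaw": -0.25, "tx": -45, "ty": -16, "tz": 0, "spin": 0}, {"jaw": -0.25, "tx": -45, "ty": -16, "tz": 0, "spin": 0}, {"jaw": -0.25, "tx": -45, "ty": -16, "tz": 0, "spin": 0}, {"jaw": -0.25, "tx": -45, "ty": -16, "tz": 0, "spin": 0}, {"jaw": -0.25, "tx": -45, "ty": -16, "tz": 0, "spin": 0}, {"jaw": -0.25, "tx": -45, "ty": -16, "tz": 0, "spin": 0}, {"jaw": -0.25, "tx": -45, "ty": -16, "tz": 0, "spin": 0}, {"jaw": -0.25, "tx": -45, "ty": -16, "tz": 0, "spin": 0}])

```text
time: 23.4
eef_pos: [0.4892, -0.1569, 0.1772]
tcp_rot: [0.707, 0.707, 0.0, 0.0]
ft_force: [0.2, -0.8, -0.9]
width: 0.0591
finger_force: 0.0
```

>>> drive_tool(series=[{"jaw": -0.25, "tx": -44, "ty": -17, "tz": 0, "spin": 0}, {"jaw": -0.25, "tx": -44, "ty": -16, "tz": 0, "spin": 0}, {"jaw": -0.25, "tx": 0, "ty": 0, "tz": 40, "spin": 0}, {"jaw": -0.25, "tx": 0, "ty": 0, "tz": 0, "spin": 0}, {"jaw": -0.25, "tx": 0, "ty": 0, "tz": 0, "spin": 0}, {"jaw": -0.25, "tx": 0, "ty": 0, "tz": 0, "spin": 0}])

```text
time: 24.0
eef_pos: [0.4582, -0.2424, 0.1379]
tcp_rot: [0.706, 0.708, 0.0, 0.0]
ft_force: [-0.3, -0.0, -0.0]
width: 0.0592
finger_force: 0.0
```

>>> drive_tool(series=[{"jaw": -0.25, "tx": 0, "ty": -1, "tz": 35, "spin": 0}, {"jaw": -0.25, "tx": 0, "ty": 0, "tz": 35, "spin": 0}, {"jaw": -0.25, "tx": 0, "ty": 0, "tz": 27, "spin": 0}, {"jaw": -0.25, "tx": 0, "ty": 0, "tz": 0, "spin": 0}, {"jaw": 1, "tx": 0, "ty": 0, "tz": 0, "spin": 0}, {"jaw": 1, "tx": 0, "ty": 0, "tz": 0, "spin": 0}, {"jaw": 1, "tx": 0, "ty": 0, "tz": 0, "spin": 0}, {"jaw": 1, "tx": 0, "ty": 0, "tz": 0, "spin": 0}])

```text
time: 24.8
eef_pos: [0.4572, -0.2435, 0.0413]
tcp_rot: [0.707, 0.708, 0.001, 0.001]
ft_force: [-0.2, 1.3, 6.3]
width: 0.035
finger_force: 30.0
```

>>> drive_tool(series=[{"jaw": 1, "tx": 0, "ty": 0, "tz": 0, "spin": 0}, {"jaw": 1, "tx": 0, "ty": 0, "tz": 0, "spin": 0}])

```text
time: 25.0
eef_pos: [0.4571, -0.2436, 0.0413]
tcp_rot: [0.707, 0.707, 0.001, 0.001]
ft_force: [-0.4, 0.6, 7.6]
width: 0.0346
finger_force: 30.0
```

>>> drive_tool(series=[{"jaw": 1, "tx": 0, "ty": 0, "tz": -30, "spin": 0}, {"jaw": 1, "tx": 0, "ty": 0, "tz": -45, "spin": 0}, {"jaw": 1, "tx": 0, "ty": 0, "tz": -45, "spin": 0}, {"jaw": 1, "tx": 32, "ty": 0, "tz": 0, "spin": 0}, {"jaw": 1, "tx": 45, "ty": 0, "tz": 0, "spin": 0}, {"jaw": 1, "tx": 45, "ty": 0, "tz": 0, "spin": 0}, {"jaw": 1, "tx": 45, "ty": 0, "tz": 0, "spin": 0}, {"jaw": 1, "tx": 45, "ty": 0, "tz": 0, "spin": 0}])

```text
time: 25.8
eef_pos: [0.4556, -0.0295, 0.1604]
tcp_rot: [0.707, 0.707, 0.0, 0.0]
ft_force: [0.7, 0.7, -0.9]
width: 0.0348
finger_force: 30.0
```

>>> drive_tool(series=[{"jaw": 1, "tx": 45, "ty": -2, "tz": 0, "spin": 0}, {"jaw": 1, "tx": 45, "ty": -2, "tz": 0, "spin": 0}, {"jaw": 1, "tx": 45, "ty": -2, "tz": 0, "spin": 0}, {"jaw": 1, "tx": 45, "ty": -2, "tz": 0, "spin": 0}, {"jaw": 1, "tx": 45, "ty": -2, "tz": 0, "spin": 0}, {"jaw": 1, "tx": 45, "ty": -2, "tz": 0, "spin": 0}, {"jaw": 1, "tx": 0, "ty": 0, "tz": 0, "spin": 0}, {"jaw": 1, "tx": 0, "ty": 0, "tz": 0, "spin": 0}])

```text
time: 26.6
eef_pos: [0.443, 0.2396, 0.16]
tcp_rot: [0.706, 0.708, -0.0, 0.0]
ft_force: [0.1, -1.3, -0.7]
width: 0.0344
finger_force: 30.0
```

>>> drive_tool(series=[{"jaw": 1, "tx": 0, "ty": 0, "tz": 35, "spin": 0}, {"jaw": 1, "tx": 0, "ty": 0, "tz": 35, "spin": 0}, {"jaw": 1, "tx": 0, "ty": 0, "tz": 0, "spin": 0}, {"jaw": 1, "tx": 0, "ty": 0, "tz": 0, "spin": 0}, {"jaw": 1, "tx": 0, "ty": 0, "tz": 0, "spin": 0}])

```text
time: 27.1
eef_pos: [0.4449, 0.2382, 0.0914]
tcp_rot: [0.707, 0.707, 0.001, 0.0]
ft_force: [0.6, 0.7, -0.3]
width: 0.0347
finger_force: 30.0
```

>>> drive_tool(series=[{"jaw": 1, "tx": 1, "ty": 0, "tz": 16, "spin": 0}, {"jaw": 1, "tx": 0, "ty": 0, "tz": 14, "spin": 0}, {"jaw": 1, "tx": 0, "ty": 0, "tz": 11, "spin": 0}, {"jaw": 1, "tx": 0, "ty": 0, "tz": 0, "spin": 0}, {"jaw": 1, "tx": 0, "ty": 0, "tz": 0, "spin": 0}, {"jaw": 1, "tx": 0, "ty": 0, "tz": 0, "spin": 0}])

```text
time: 27.7
eef_pos: [0.4439, 0.2399, 0.0496]
tcp_rot: [0.707, 0.707, 0.0, 0.0]
ft_force: [-0.7, -0.4, -0.2]
width: 0.0348
finger_force: 30.0
```

>>> drive_tool(series=[{"jaw": -0.25, "tx": 0, "ty": 0, "tz": 0, "spin": 0}, {"jaw": -0.25, "tx": 0, "ty": 0, "tz": 0, "spin": 0}, {"jaw": -0.25, "tx": 0, "ty": 0, "tz": 0, "spin": 0}, {"jaw": -0.25, "tx": 0, "ty": 0, "tz": 0, "spin": 0}, {"jaw": -0.25, "tx": 0, "ty": 0, "tz": -20, "spin": 0}, {"jaw": -0.25, "tx": 0, "ty": 0, "tz": -40, "spin": 0}, {"jaw": -0.25, "tx": 0, "ty": 0, "tz": -45, "spin": 0}, {"jaw": -0.25, "tx": 0, "ty": 0, "tz": -45, "spin": 0}])

```text
time: 28.5
eef_pos: [0.4431, 0.2394, 0.2002]
tcp_rot: [0.707, 0.707, -0.001, -0.0]
ft_force: [1.5, 0.8, -0.5]
width: 0.0586
finger_force: 0.0
```

>>> drive_tool(series=[{"jaw": -0.25, "tx": 40, "ty": 0, "tz": -10, "spin": 0}, {"jaw": -0.25, "tx": 45, "ty": 0, "tz": 0, "spin": 0}, {"jaw": -0.25, "tx": 45, "ty": 0, "tz": 0, "spin": 0}, {"jaw": -0.25, "tx": 45, "ty": -10, "tz": 0, "spin": 0}, {"jaw": -0.25, "tx": 45, "ty": -20, "tz": 0, "spin": 0}, {"jaw": -0.25, "tx": 45, "ty": -20, "tz": 0, "spin": 0}, {"jaw": -0.25, "tx": 45, "ty": -20, "tz": 0, "spin": 0}, {"jaw": -0.25, "tx": 0, "ty": 0, "tz": 0, "spin": 0}])

```text
time: 29.3
eef_pos: [0.3663, 0.5578, 0.2073]
tcp_rot: [0.702, 0.712, -0.0, -0.003]
ft_force: [-1.3, 0.4, -0.9]
width: 0.0587
finger_force: 0.0
```

```bash
python3 - <<'E'
from h import *
P={"redV":(.6308,.1468,.062),"blueV":(.4548,.1202,.062),"200":(.4498,.1805,.06),"50":(.6187,.2055,.042),"bottle":(.4444,.2402,.111),"100g":(.6252,-.1186,.042),"blackV":(.455,-.1576,.054),"stop":(.459,-.0443,.025)}
o=[]
for n,c,s in(("top",(.001,.0026),(170,180)),("side",(-.001,-.0026),(220,150))):
    im=get_image(n); W=cloud(im).reshape(-1,3)-[*c,0]; u,v=s
    o.append(cv2.resize(im["pixels"][v-75:v+75,u-75:u+75],(400,400),interpolation=2))
    for k,p in P.items():
        q=W[np.hypot(W[:,0]-p[0],W[:,1]-p[1])<.025]; zm=np.percentile(q[q[:,2]>p[2]*.6][:,2],95) if (q[:,2]>p[2]*.6).any() else 0
        q=q[q[:,2]>zm-.006]; print(n,k,np.round((np.median(q[:,:2],0)-p[:2])*1000,1),round(zm,4),"expect",p[2])
cv2.imwrite("pics/c2.png",np.hstack(o))
E
```

```text
top redV [-0.3  0.4] 0.0648 expect 0.062
top blueV [-0.5  0.8] 0.0641 expect 0.062
top 200 [-2.1 -1.6] 0.0628 expect 0.06
top 50 [-2.  -0.8] 0.0426 expect 0.042
top bottle [-2.   0.1] 0.1124 expect 0.111
top 100g [-0.2  0.1] 0.0434 expect 0.042
top blackV [0.2 1.7] 0.0578 expect 0.054
top stop [-1.  -0.4] 0.0281 expect 0.025
side redV [-0.1 -0.3] 0.0622 expect 0.062
side blueV [-2.6  0. ] 0.0621 expect 0.062
side 200 [-1.4 -1.2] 0.0602 expect 0.06
side 50 [-3.9 -0.8] 0.0431 expect 0.042
side bottle [-1.   0.5] 0.1093 expect 0.111
side 100g [-0.9  0.6] 0.0432 expect 0.042
side blackV [0.  0.3] 0.0552 expect 0.054
side stop [0.2 0.7] 0.0265 expect 0.025
```

View pics/c2.png

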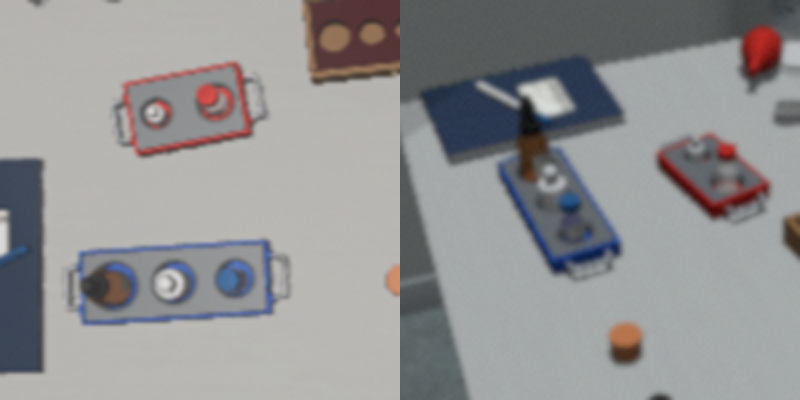

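All five parts stand upright in their pockets at the expected heights: bottle (110,285), 200 g weight (172,283), blue cap (236,278), 50 g weight (155,112) and red cap (213,100). The three parts to be left alone measure within 2 mm of where they started. Handing in.

```bash
python3 -c "
from rig import hand_in; print(hand_in())"
```

```text
the job is handed in; nothing more can be done
None
```

Both kits are made up and the job is handed in at about 30 s; my last camera check showed all five parts upright in their own pockets, and hand-in gave no verdict.

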